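Close the filler cap of a disinfectant fogger

ROBOT

A 6-joint arm with a two-finger parallel gripper is mounted at the origin on the work surface. World frame = base frame: x ahead of the robot, y to its left, z up, the work surface at z = 0. Lengths are in m, angles in degrees, forces in N, time in s.
With the tool pointing down it reaches from about 0.3 to 0.75 m from the base axis. Payload 8.5 kg.
Tool frame: the origin (TCP) lies midway between the tips of the shut fingers; the grasp point (between the pads) lies 19 mm behind it (env.tcp_to_grasp is the z of the grasp point in the tool frame, in m); z points along the fingers, y is the line along which they close (so a half turn about z gives the same grasp; the last joint's range is limited). The gripper opens to 85 mm and grips with 20 to 120 N. Pads are 22 mm wide; open, the fingers measure 114 mm over their backs; the gripper's body (76 mm by 85 mm) begins 54 mm behind the grasp point. The pads swing forward as they close: fully open they stand 13 mm farther back than shut.
Start: joints at [56.476, 21.807, 74.336, -0, 83.858, -12.336], TCP at [0.199, 0.513, 0.231] pointing down, gripper open.
Joint ranges: [-178.18, 178.18], [-50.72, 133.34], [12.68, 142.11], [-81.47, 261.47], [9.98, 163.14], [-165.26, 165.26]. Speed limits (degrees/s): [136.94, 136.94, 180, 180, 180, 180].

INTERFACE

Orientations are given as a 3x3 rotation matrix whose columns are the frame's x, y, z axes.
In Python, from rig import env, imaging, job, models gives the robot as it stands. The module is installed in compiled form; this text tells all that it offers.
- The arm moves only by the tool jog_arm, never from a script. Its argument "plan" is text: rows parted by semicolons, each of 7 numbers parted by spaces: the turn, a rotation vector about the tool's x, y, z in degrees, then the shift along the tool's x, y, z in cm, then the closure in counts, from 0 (fully open) to 255 (shut). In form: rx ry rz x y z claw; .... A call has 1 to 10 rows; each row shifts and turns the commanded pose from where the row before left it, along the tool's axes as they then stand; what a row does not reach is not made up. A row lasts 1/12 s, in which the tool goes at most 41.7 mm and 7.16 degrees, less where a joint would pass 70% of its speed; a pose out of reach is approached as far as the arm can. A call with a gripper value outside its range is refused whole. The fingers move at their own pace and stop on an object; "grip_force" is the grip in N (left out, the last holds). Time passes only in rows, so rows that do not move let the fingers close. It gives the time, the measured TCP pose, the force, the opening and the grip force at its end, in the units of the state.
- env.observe(): the state, without advancing time (a new reading comes with each control period).
- imaging.get_image(name): name is "scene" or "top"; returns a dict with "pixels" (400x640x3 uint8, red, green, blue), "depth" (400x640 float32, m along the optical axis (not along the pixel's ray), 0 where there is no reading), "fov_y" (degrees; the focal length in pixels is half the picture's height over the tangent of half this angle, whatever the lens; pixels are square), "cx", "cy" (the principal point, pixels), "world_from_camera" (4x4, takes a point from camera to world coordinates). Camera axes: x right, y down, z forward; pixel columns grow to the right and rows downward; lengths in m; the calibration is good to about 2 mm. A picture is of the moment at which its call begins.
- job.close_job(): hands the job in; it is judged then, once.
Trained networks look in the newest picture that a camera, given by its name, has taken for a name from the list of things; names that differ only in an ending like _2 or _b are one class to them, and where a whole thing is asked for, a point or a joint stands for the part that bears it (a point fixed in the world has none). Each returns a list of dicts, best first, with "confidence" (0 to 1); they miss things now and then, are a little off and sometimes report something else, mostly with a low value. They report only what shows in the picture. A call takes as long as a camera call. They do not tell look-alikes from the thing itself.
- models.outline_of(camera, query): "region" (400x640 bool, what is visible of it) and "bbox" ([centre column, centre row, width, height] in pixels, round what is visible of it).
- models.tip_of(camera, query): "at" ([column, row] in pixels: a listed point, or the origin of a listed thing).
The state is a dict: "time_s": time; "q": joint angles; "qvel": joint speeds; "joint_efforts": joint torques, N m; "position": TCP position; "tool_rot": TCP orientation; "ft_force": force on the tool from outside, world axes, zero at the start; "wrist_torque": the same for the moment, N m; "grip_width": finger opening in m; "gripper_force": force on a finger pad.
Only numpy, scipy, OpenCV 4.12 (cv2) and the standard library are available. Lean on these libraries where they do the work, as an engineer would, in place of code of your own. Each camera call takes 0.05 s, during which the arm holds its last target. There are 200 camera calls.

TASK

The fogger's tank has been refilled: put its red filler cap back on. Set the cap squarely on the filler neck, turn it backwards (counter-clockwise seen from above) until you feel it drop off the thread starts with a click, then turn it forwards until it comes up firm, fully home, and let go. Turn and press gently, never forcing the cap against the neck, and leave the spray bottle, the tube rack and the glove box where they stand.

Things in the scene. Friction and masses are not known exactly. Their poses are not given: they have to be found in the camera images.
- cap: Red filler cap, 80 g, top up on the table. Origin: centre of its underside (skirt edge); z up. Round fluted skirt and lid, 62 mm across, lid top at 18.5 mm; skirt 53 mm across and 14.5 mm deep inside. Grip bar on the lid: 50 mm long along cap x, 12 mm thick along y, 18.5 to 48.5 mm up. Inside, unseen, four 4 mm lugs a quarter turn apart; their angle to the bar is not given.
- cap_grip (a point): Point on the cap's axis in the grip bar, 39 mm above the underside: a good height for the middle of the pads. With fingers loosely about the bar the cap is free to rise (by up to 4.5 mm while turned back), drop and draw down by itself; off centre it may catch and rub.
- neck: Grey filler neck, fixed upright in the tank: tube 40 mm across, four outside threads 49 mm across a quarter turn apart; the cap has 1.5 mm play all round. Origin: on its axis, at the top of the black rubber seal, 172 mm above the table, 26 mm above its collar. Where the thread starts point varies from tank to tank and is not given.
- neck_mouth (a point): The neck's origin: centre of the mouth, top of the free seal, z up the axis. Underside of the cap below this point: 6 to 10.5 mm when its lugs lie on top of the threads, 14.5 mm when it has dropped onto the seal (the click), 17.5 mm when home.
- neck_thread (a point): On the axis, at the height of the thread starts. Each thread slopes down clockwise, 5 mm in 65 degrees. Turned back (up to a quarter turn) the cap rises to the starts, drops 8 mm through the gaps, and within 10 degrees its lugs meet the stop ribs. It may fall in as it is set on: then it is there already. Dragging takes under 0.05 N m; a catch up to 0.15.
- neck_stop (a point): On the axis, at the height of the threads' lower ends, by the upright stop ribs. After the click the lugs go under the threads: about 70 degrees forward, against the springy seal, 0.05 rising to some 0.25 N m, to the hard stop; it stays when let go. Without the click, forward ends at the same ribs on top of the threads: tight, but holding nothing.
- tank: Disinfectant fogger, fixed: white tank 200 mm (x) by 320 mm (y) by 140 mm high, origin under its centre. The neck stands 100 mm to its -y side on the long centre line. On the +y end a blue and black motor head with nozzle and handle, up to 320 mm high, leaves 135 mm free beside the neck's axis.
- spray_bottle: Loose brown spray bottle with black trigger head, 84 mm across, 205 mm high, origin under its centre. A bystander: do not move it.
- tube_rack: Loose blue rack with red-capped sample tubes, 75 by 130 mm, 112 mm high, origin under its centre, long side along its y axis. A bystander: do not move it.
- glove_box: Loose white glove box, 240 mm (x) by 120 mm (y) by 83 mm high, origin under its centre. A bystander: do not move it.
Things that resemble listed ones, but are neither listed nor needed, are in the scene too. There is more than one size of the cap; the job needs the largest.

How it is judged:
By the outcome, as a careful person would: the job done as asked, in the order asked, and still so for the second after the job is handed in, with the robot touching nothing.
It also fails if it takes over 72 s, if anything falls off the work surface, if the arm or the gripper's body presses on something with over 40 N, if the wrist force passes 120 N, or if a joint passes its speed limit or range.

## Working session

There is one attempt and no reset: what is moved stays moved. The work goes in short steps, Python scripts to look and compute and a tool call to move; the robot and the scene stay as the last step left them, time stands still between calls to the robot, and variables do not carry over. Pictures are saved under pics/ and viewed, at most 10 in all, crops included, and the job is handed in when it is done.

Besides the shell and the picture viewer there is one more tool, called after "Emit:" by a JSON object that holds its "op" and its "data", one argument or row to a line. jog_arm: Moves the arm, as the interface text tells. Its arguments: {"type":"object","properties":{"plan":{"type":"string"},"grip_force":{"type":"number"}},"required":["plan"]}

```bash
mkdir -p pics; cat > h.py <<'E'
import numpy as np, cv2
from rig import env, imaging, job, models
def pt(im,u,v,d=None,z=None):
    f=200/np.tan(np.radians(im["fov_y"]/2)); T=im["world_from_camera"]
    r=np.array([(u-im["cx"])/f,(v-im["cy"])/f,1.])
    if z is not None:
        w=T[:3,:3]@r; return T[:3,3]+w*(z-T[2,3])/w[2]
    if d is None: d=im["depth"][int(round(v)),int(round(u))]
    return T[:3,:3]@(r*d)+T[:3,3]
def cloud(im):
    f=200/np.tan(np.radians(im["fov_y"]/2)); T=im["world_from_camera"]
    v,u=np.mgrid[:400,:640]; d=im["depth"]
    p=np.stack([(u-im["cx"])/f*d,(v-im["cy"])/f*d,d],-1)
    return p@T[:3,:3].T+T[:3,3]
def save(n,px,s=1):
    cv2.imwrite("pics/"+n,cv2.resize(px[...,::-1],None,fx=s,fy=s,interpolation=cv2.INTER_CUBIC))
E
python3 - <<'E'
from h import *
for c in("scene","top"):
    im=imaging.get_image(c); save(c+"1.png",im["pixels"]); P=cloud(im)
    print(c,im["world_from_camera"][:3,3].round(3))
    for q in("cap","neck","tank","spray_bottle","tube_rack","glove_box"):
        for o in models.outline_of(c,q):
            m=o["region"]&(im["depth"]>0)
            print(q,round(o["confidence"],2),np.round(o["bbox"]),np.median(P[m],0).round(3),P[m].max(0).round(3))
    for q in("cap_grip","neck_mouth"):
        for o in models.tip_of(c,q): print(q,round(o["confidence"],2),np.round(o["at"],1),pt(im,*o["at"]).round(3))
print(env.observe(), env.tcp_to_grasp)
E
```

```text
scene [ 1.283 -0.341  1.369]
cap 0.76 [228. 242.  19.  16.] [ 0.494 -0.285  0.021] [ 0.517 -0.252  0.057]
cap 0.51 [222. 219.  13.   9.] [ 0.394 -0.263  0.016] [ 0.414 -0.242  0.04 ]
neck 0.61 [329. 196.  24.  20.] [0.575 0.054 0.15 ] [0.605 0.095 0.178]
neck 0.5 [235. 286.  49.  57.] [ 0.666 -0.332  0.062] [ 0.693 -0.264  0.12 ]
tank 0.98 [357. 187. 106. 111.] [0.643 0.164 0.141] [0.742 0.439 0.323]
spray_bottle 0.81 [303. 253.  28.  58.] [ 0.721 -0.117  0.115] [ 0.747 -0.027  0.211]
tube_rack 0.76 [235. 285.  48.  54.] [ 0.666 -0.331  0.062] [ 0.693 -0.263  0.12 ]
glove_box 0.67 [422. 155.  57.  69.] [0.556 0.462 0.075] [0.663 0.605 0.093]
glove_box 0.46 [328. 195.  24.  19.] [0.574 0.054 0.15 ] [0.605 0.095 0.178]
glove_box 0.45 [306. 252.  29.  62.] [ 0.721 -0.117  0.111] [ 0.747 -0.027  0.211]
cap_grip 0.84 [228.3 234.5] [ 0.466 -0.272  0.018]
cap_grip 0.64 [217.7 213.5] [ 0.367 -0.27   0.016]
cap_grip 0.59 [200.3 250.4] [ 0.48  -0.377  0.031]
neck_mouth 0.78 [325.3 187.2] [0.551 0.064 0.156]
top [0.397 0.071 1.38 ]
cap 0.67 [449. 236.  19.  24.] [ 0.479 -0.28   0.021] [ 0.51  -
[... 1029 characters left out ...]
+01, -1.23354352e+01]), 'qvel': array([ 0.00575862,  0.08710258,  0.00696242, -0.09377231,  0.03698578,
       -0.00284403]), 'joint_efforts': array([-6.85823306e-04, -4.48319614e+01, -2.31458312e+01, -2.98997302e-04,
        5.46968076e-04, -3.02734418e-05]), 'position': array([0.19877409, 0.51279896, 0.23132457]), 'tool_rot': array([[-9.32394518e-01,  3.61442197e-01, -1.06130690e-05],
       [ 3.61442197e-01,  9.32394518e-01,  1.27859193e-05],
       [ 1.45169381e-05,  8.08551015e-06, -1.00000000e+00]]), 'ft_force': array([-0.48569657,  0.4771771 , -0.92512236]), 'wrist_torque': array([-0.04470768, -0.02104972, -0.00962654]), 'gripper_force': 0.0, 'grip_width': 0.08545166947771882} -0.0187
```

```bash
python3 - <<'E'
from h import *
im=imaging.get_image("top"); P=cloud(im); px=im["pixels"]
a=cv2.resize(px[140:290,420:520],None,fx=4,fy=4,interpolation=cv2.INTER_CUBIC)
b=cv2.resize(px[150:250,300:400],None,fx=4,fy=4,interpolation=cv2.INTER_CUBIC)
b=np.vstack([b,np.zeros((200,400,3),np.uint8)])
save("crop.png",np.hstack([a,b]))
s=imaging.get_image("scene"); PS=cloud(s)
for n,I,Q in(("top",im,P),("scene",s,PS)):
    hsv=cv2.cvtColor(I["pixels"],cv2.COLOR_RGB2HSV)
    red=((hsv[...,0]<10)|(hsv[...,0]>170))&(hsv[...,1]>130)&(hsv[...,2]>60)
    k,L,st,ce=cv2.connectedComponentsWithStats(red.astype(np.uint8))
    for i in range(1,k):
        if st[i,4]<40: continue
        m=(L==i)&(I["depth"]>0); q=Q[m]; bar=q[q[:,2]>.041]
        print(n,ce[i].round(1),st[i,4],q.min(0).round(3),q.max(0).round(3))
        if len(bar)>5:
            w=bar[:,:2]-bar[:,:2].mean(0); print(" bar",len(bar),bar.mean(0).round(4),np.linalg.svd(w)[2][0].round(3), np.linalg.svd(w,full_matrices=0)[1].round(4))
        lid=q[(q[:,2]>.012)&(q[:,2]<.026)]
        if len(lid)>5:
            c,r=cv2.minEnclosingCircle(lid[:,:2].astype(np.float32)); print(" lid",np.round(c,4),round(r,4))
    n_=Q[(abs(Q[...,0]-.57)<.06)&(abs(Q[...,1]-.06)<.06)&(Q[...,2]>.165)&(Q[...,2]<.185)]
    c,r=cv2.minEnclosingCircle(n_[:,:2].astype(np.float32)); print(n,"neck",len(n_),np.round(c,4),r,np.median(n_[:,2]))
E
```

```text
top [472.7 166.7] 51 [ 0.652 -0.344  0.056] [ 0.682 -0.321  0.117]
 bar 51 [ 0.6617 -0.3281  0.1054] [-0.836  0.549] [0.049  0.0298]
top [486.2 165.7] 52 [ 0.656 -0.379  0.061] [ 0.685 -0.357  0.12 ]
 bar 51 [ 0.6651 -0.3635  0.1076] [-0.813  0.583] [0.0454 0.0318]
top [459.5 167.8] 49 [ 0.648 -0.302  0.094] [ 0.667 -0.285  0.118]
 bar 49 [ 0.657  -0.2918  0.1098] [-0.887  0.463] [0.0367 0.0313]
top [271.7 176.9] 46 [0.585 0.182 0.24 ] [0.606 0.197 0.256]
 bar 44 [0.5944 0.1899 0.2504] [-0.988  0.157] [0.0356 0.0256]
top [474.4 180. ] 48 [ 0.617 -0.342  0.061] [ 0.642 -0.324  0.118]
 bar 48 [ 0.6254 -0.3313  0.1083] [-0.833  0.554] [0.0392 0.0284]
top [461.2 181. ] 46 [ 0.613 -0.305  0.083] [ 0.63  -0.288  0.117]
 bar 46 [ 0.6213 -0.2959  0.1103] [ 0.236 -0.972] [0.0331 0.0308]
top [446.7 235.9] 386 [ 0.453 -0.312 -0.002] [ 0.511 -0.252  0.054]
 bar 84 [ 0.4815 -0.2815  0.0489] [-0.662 -0.749] [0.1273 0.0342]
 lid [ 0.4806 -0.2823] 0.0308
top [481. 239.] 206 [ 0.456 -0.404 -0.006] [ 0.496 -0.357  0.042]
 lid [ 0.4747 -0.3782] 0.0211
top [439.4 270.4] 195 [ 0.365 -0.282 -0.002] [ 0.406 -0.241  0.039]
 lid [ 0.385  -0.2612] 0.021
top neck 154 [0.5609 0.0573] 0.024711474776268005 0.17045725851549287
scene [223.  217.6] 111 [ 0.354 -0.281 -0.005] [ 0.409 -0.241  0.039]
 lid [ 0.3883 -0.2629] 0.0221
scene [228.5 241. ] 256 [ 0.458 -0.31   0.003] [ 0.517 -0.252  0.055]
 bar 54 [ 0.4876 -0.2811  0.0485] [0.657 0.754] [0.102  0.0279]
 lid [ 0.4867 -0.2811] 0.0312
scene [201.7 253.3] 129 [ 0.462 -0.397 -0.   ] [ 0.501 -0.356  0.04 ]
 lid [ 0.4822 -0.3774] 0.0206
scene [232.3 279.5] 41 [ 0.659 -0.337  0.096] [ 0.677 -0.321  0.118]
 bar 41 [ 0.6683 -0.3289  0.1108] [ 0.991 -0.131] [0.0357 0.0284]
scene [221.9 286.5] 42 [ 0.651 -0.373  0.059] [ 0.68  -0.357  0.117]
 bar 42 [ 0.6715 -0.3645  0.1081] [ 0.991 -0.132] [0.0408 0.0286]
scene neck 98 [0.567  0.0562] 0.025342192500829697 0.17007778273746577
```

View pics/crop.png

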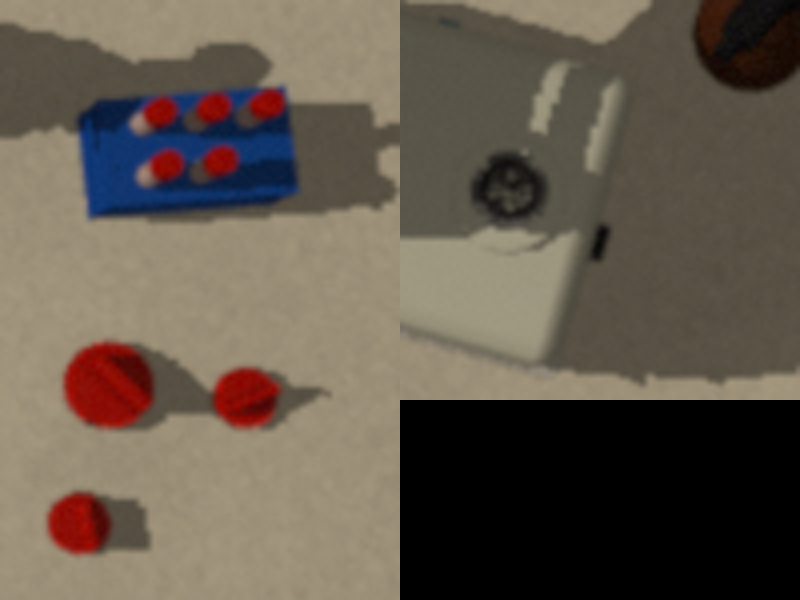

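View pics/scene1.png

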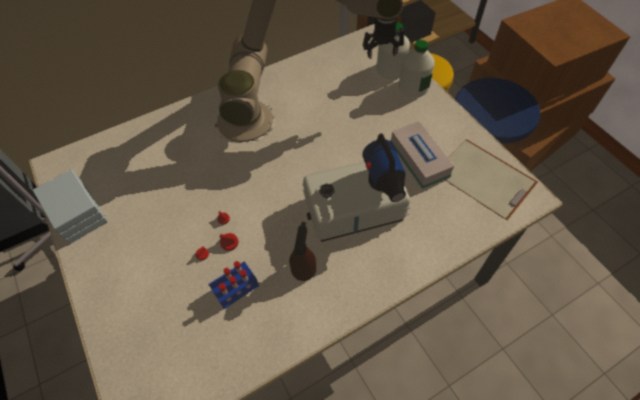

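The overhead crop shows three red caps: (447,236), 62 mm across; (481,239), 42 mm; and (439,270), 42 mm. The job needs the largest, so it's (447,236). The black-sealed neck is at about (327,197). The path to the cap is clear of the tank head.

Emit:
{"op": "jog_arm", "data": {
  "plan": "0 0 0 -2.5 -2.9 -0.3 0;0 0 0 -2.5 -2.9 -0.3 0;0 0 0 -2.5 -2.9 -0.3 0;0 0 0 -2.5 -2.9 -0.3 0;0 0 0 -2.5 -2.9 -0.3 0;0 0 0 -2.5 -2.9 -0.3 0;0 0 0 -2.5 -2.9 -0.3 0;0 0 0 -2.5 -2.9 -0.3 0;0 0 0 -2.5 -2.9 0 0;0 0 0 -2.5 -2.9 0 0",
  "grip_force": 30
}}

```text
time_s: 1.83
position: [0.3272, 0.1504, 0.2557]
tool_rot: [[-0.933, 0.361, 0.001], [0.361, 0.933, 0.0], [-0.001, 0.001, -1.0]]
ft_force: [1.5, 1.2, 0.4]
grip_width: 0.0854
gripper_force: 0.0
```

Emit:
{"op": "jog_arm", "data": {
  "plan": "0 0 0 -2.5 -2.9 0 0;0 0 0 -2.5 -2.9 0 0;0 0 0 -2.5 -2.9 0 0;0 0 0 -2.5 -2.9 0 0;0 0 0 -2.5 -2.9 0 0;0 0 0 -2.5 -2.9 0 0;0 0 0 -2.5 -2.9 0 0;0 0 0 -2.5 -2.9 0 0;0 0 0 -2.5 -2.9 0 0;0 0 0 -2.5 -2.9 0 0"
}}

```text
time_s: 2.67
position: [0.4556, -0.2107, 0.2554]
tool_rot: [[-0.932, 0.362, 0.0], [0.362, 0.932, -0.0], [-0.0, -0.0, -1.0]]
ft_force: [0.7, 0.4, 0.2]
grip_width: 0.0856
gripper_force: 0.0
```

Emit:
{"op": "jog_arm", "data": {
  "plan": "0 0 7 0 0 0 0;0 0 7 0 0 0 0;0 0 7 0 0 0 0;0 0 7 0 0 0 0;0 0 7 0 0 0 0;0 0 7 0 0 0 0;0 0 7 0 0 0 0;0 0 7 0 0 0 0;0 0 7 0 0 0 0;0 0 7 0 0 0 0"
}}

```text
time_s: 3.5
position: [0.4553, -0.2087, 0.2554]
tool_rot: [[0.027, 1.0, 0.0], [1.0, -0.027, -0.0], [-0.0, 0.0, -1.0]]
ft_force: [-0.3, -0.5, -0.8]
grip_width: 0.0855
gripper_force: 0.0
```

Emit:
{"op": "jog_arm", "data": {
  "plan": "0 0 7 0 0 1.5 0;0 0 7 0 0 1.5 0;0 0 7 0 0 1.5 0;0 0 7 0 0 1.5 0;0 0 7 0 0 1.5 0;0 0 5 0 0 1.5 0;0 0 0 0 0 1.5 0;0 0 0 0 0 0 0;0 0 0 0 0 0 0"
}}

```text
time_s: 4.25
position: [0.4553, -0.2087, 0.1503]
tool_rot: [[0.658, 0.753, -0.001], [0.753, -0.658, 0.001], [-0.0, -0.001, -1.0]]
ft_force: [1.0, 0.1, 0.9]
grip_width: 0.0854
gripper_force: 0.0
```

```bash
python3 - <<'E'
from h import *
o=env.observe(); R=o["tool_rot"]; p=o["position"]; out=[]
for c in("top","scene"):
    im=imaging.get_image(c); P=cloud(im); L=(P-p)@R
    for a,b in((-.03,.02),(-.07,-.03),(-.11,-.075),(-.15,-.11)):
        m=(L[...,2]>a)&(L[...,2]<b)&(abs(L[...,0])<.09)&(abs(L[...,1])<.1)&(im["depth"]>0)
        if m.sum()>8: q=L[m]; print(c,a,b,m.sum(),np.percentile(q[:,:2],[1,99],axis=0).round(4).tolist())
    f=200/np.tan(np.radians(im["fov_y"]/2)); w=np.linalg.inv(im["world_from_camera"])@np.r_[p,1]
    u,v=int(f*w[0]/w[2]+im["cx"]),int(f*w[1]/w[2]+im["cy"]); print(c,u,v)
    out.append(cv2.resize(im["pixels"][v-40:v+40,u-40:u+40],None,fx=5,fy=5,interpolation=cv2.INTER_CUBIC))
    out[-1][195:205,195:205]=[0,255,0]
    hsv=cv2.cvtColor(im["pixels"],cv2.COLOR_RGB2HSV)
    m=((hsv[...,0]<10)|(hsv[...,0]>170))&(hsv[...,1]>130)&(P[...,2]>.041)&(P[...,2]<.06)&(P[...,0]<.55)
    print("bar",m.sum(),P[m].mean(0).round(4))
save("grip1.png",np.hstack(out))
E
```

```text
top -0.15 -0.11 23 [[-0.0219, -0.0406], [0.0079, -0.0342]]
top 431 242
bar 0 [nan nan nan]
scene -0.03 0.02 24 [[-0.0053, -0.0459], [0.0133, 0.0567]]
scene -0.07 -0.03 70 [[-0.0072, -0.0726], [0.0145, 0.0744]]
scene -0.11 -0.075 152 [[-0.0155, -0.0679], [0.0207, 0.0739]]
scene -0.15 -0.11 186 [[-0.0192, -0.0016], [0.0388, 0.07]]
scene 237 203
bar 61 [ 0.4832 -0.2821  0.0483]<stdin>:14: RuntimeWarning: Mean of empty slice.
  ret = um.true_divide(
```

View pics/grip1.png

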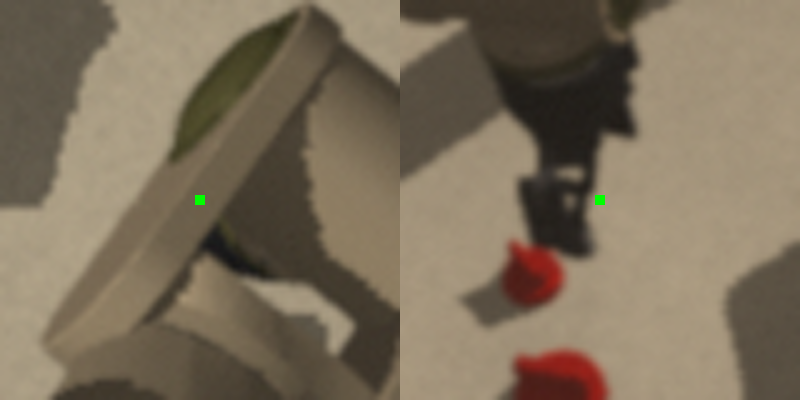

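The scene crop shows the gripper fingers at about (540,215) and the largest cap in front at (560,375). Next I move over the cap and partly lower.

Emit:
{"op": "jog_arm", "data": {
  "plan": "0 0 0 -1.2 2.3 0 0;0 0 0 -1.2 2.3 0 0;0 0 0 -1.3 2.3 0 0;0 0 0 0 0 2 0;0 0 0 0 0 2 0;0 0 0 0 0 2 0;0 0 0 0 0 0 0;0 0 0 0 0 0 0"
}}

```text
time_s: 5.02
position: [0.4831, -0.2821, 0.0909]
tool_rot: [[0.658, 0.753, -0.0], [0.753, -0.658, 0.0], [-0.0, -0.0, -1.0]]
ft_force: [0.5, -1.1, 0.5]
grip_width: 0.0854
gripper_force: 0.0
```

```bash
python3 - <<'E'
from h import *
o=env.observe(); R=o["tool_rot"]; p=o["position"]; print(p.round(4)); out=[]
for k in range(3):
  for c in("scene","top"):
    im=imaging.get_image(c); P=cloud(im); L=(P-p)@R
    for a,b in((-.03,.02),(-.06,-.03)):
        m=(L[...,2]>a)&(L[...,2]<b)&(abs(L[...,0])<.05)&(abs(L[...,1])<.1)&(im["depth"]>0)
        hsv=cv2.cvtColor(im["pixels"],cv2.COLOR_RGB2HSV); m&=hsv[...,2]<70
        if m.sum()>8: q=L[m]; print(c,a,b,m.sum(),np.percentile(q[:,:2],[2,98],axis=0).round(4).tolist())
    hsv=cv2.cvtColor(im["pixels"],cv2.COLOR_RGB2HSV)
    red=((hsv[...,0]<10)|(hsv[...,0]>170))&(hsv[...,1]>130)&(abs(L[...,0])<.05)&(abs(L[...,1])<.05)
    m=red&(P[...,2]>.041)&(P[...,2]<.06)
    if m.sum(): print(c,"bar",m.sum(),P[m].mean(0).round(4),np.percentile(L[m][:,:2],[2,98],axis=0).round(4).tolist())
    if k==0:
        f=200/np.tan(np.radians(im["fov_y"]/2)); w=np.linalg.inv(im["world_from_camera"])@np.r_[p,1]
        u,v=int(f*w[0]/w[2]+im["cx"]),int(f*w[1]/w[2]+im["cy"])
        out.append(cv2.resize(im["pixels"][v-30:v+30,u-30:u+30],None,fx=6,fy=6,interpolation=cv2.INTER_CUBIC))
save("grip2.png",np.hstack(out))
E
```

```text
[ 0.4831 -0.2821  0.0909]
scene -0.03 0.02 16 [[-0.0058, -0.046], [0.0115, 0.0507]]
scene -0.06 -0.03 22 [[0.0023, -0.0588], [0.0126, 0.0567]]
scene bar 54 [ 0.4891 -0.2796  0.0485] [[-0.0147, -0.0055], [0.027, 0.0084]]
top bar 8 [ 0.4961 -0.2647  0.0472] [[0.0191, -0.007], [0.0236, 0.0044]]
scene -0.03 0.02 11 [[-0.0058, -0.0461], [0.0119, 0.0515]]
scene -0.06 -0.03 29 [[-0.0, -0.0523], [0.0124, 0.0567]]
scene bar 56 [ 0.4889 -0.2799  0.0483] [[-0.0176, -0.0047], [0.0274, 0.0094]]
top bar 8 [ 0.4953 -0.2646  0.0491] [[0.0187, -0.0066], [0.0232, 0.0044]]
scene -0.03 0.02 16 [[-0.0055, -0.0456], [0.0118, 0.0541]]
scene -0.06 -0.03 25 [[0.0014, -0.0581], [0.0127, 0.0567]]
scene bar 58 [ 0.4893 -0.2799  0.0483] [[-0.0173, -0.0031], [0.0258, 0.0102]]
top bar 8 [ 0.4955 -0.2646  0.0463] [[0.0191, -0.007], [0.0225, 0.004]]
```

View pics/grip2.png

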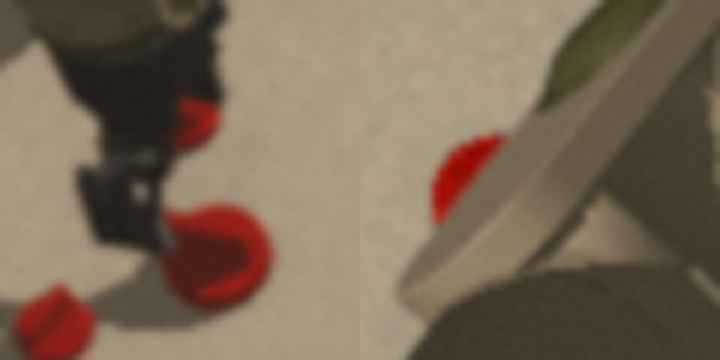

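The fingers straddle the cap bar at (215,255) in the crop, centred within about 1 mm. I descend and grip.

Emit:
{"op": "jog_arm", "data": {
  "plan": "0 0 0 0 0 2 0;0 0 0 0 0 2 0;0 0 0 0 0 2 0;0 0 0 0 0 0.9 0;0 0 0 0 0 0 0;0 0 0 0 0 0 255;0 0 0 0 0 0 255;0 0 0 0 0 0 255;0 0 0 0 0 0 255;0 0 0 0 0 0 255",
  "grip_force": 30
}}

```text
time_s: 6.15
position: [0.4831, -0.2822, 0.022]
tool_rot: [[0.659, 0.753, 0.001], [0.753, -0.659, -0.001], [-0.0, 0.001, -1.0]]
ft_force: [-0.2, -0.4, 0.4]
grip_width: 0.0259
gripper_force: 0.0
```

Emit:
{"op": "jog_arm", "data": {
  "plan": "0 0 0 0 0 0 255;0 0 0 0 0 0 255;0 0 0 0 0 0 255;0 0 0 0 0 0 255"
}}

```text
time_s: 6.48
position: [0.4831, -0.2821, 0.0218]
tool_rot: [[0.659, 0.753, 0.001], [0.753, -0.659, -0.001], [0.0, 0.001, -1.0]]
ft_force: [-0.2, 0.5, 5.2]
grip_width: 0.0116
gripper_force: 31.7
```

Emit:
{"op": "jog_arm", "data": {
  "plan": "0 0 0 0 0 -2 255;0 0 0 0 0 -3 255;0 0 0 0 0 -3 255;0 0 0 0 0 -3 255;0 0 0 0 0 -3 255;0 0 0 0 0 -3 255;0 0 0 0 0 -3 255;0 0 0 0 0 -2 255;0 0 0 0 0 -1 255"
}}

```text
time_s: 7.23
position: [0.4833, -0.2823, 0.2542]
tool_rot: [[0.658, 0.753, 0.003], [0.753, -0.658, -0.003], [-0.0, 0.004, -1.0]]
ft_force: [0.2, 0.2, -1.1]
grip_width: 0.0114
gripper_force: 30.9
```

Emit:
{"op": "jog_arm", "data": {
  "plan": "0 0 0 2 -1.06 0 255;0 0 0 3.2 -1.7 0 255;0 0 0 3.5 -1.86 0 255;0 0 0 3.5 -1.86 0 255;0 0 0 3.5 -1.86 0 255;0 0 0 3.5 -1.86 0 255;0 0 0 3.5 -1.86 0 255;0 0 0 3.5 -1.86 0 255;0 0 0 3 -1.6 0 255;0 0 0 1.56 -0.78 0 255"
}}

```text
time_s: 8.07
position: [0.5627, 0.0605, 0.2509]
tool_rot: [[0.656, 0.754, -0.001], [0.754, -0.656, 0.001], [0.0, -0.001, -1.0]]
ft_force: [0.2, 0.2, -0.8]
grip_width: 0.0114
gripper_force: 30.9
```

Emit:
{"op": "jog_arm", "data": {
  "plan": "0 0 0 0 0 0 255;0 0 0 0 0 0 255"
}}

```text
time_s: 8.23
position: [0.5626, 0.0574, 0.2508]
tool_rot: [[0.657, 0.754, -0.001], [0.754, -0.657, -0.0], [-0.001, -0.001, -1.0]]
ft_force: [0.2, -0.9, -1.0]
grip_width: 0.0116
gripper_force: 30.9
```

```bash
python3 - <<'E'
from h import *
o=env.observe(); R=o["tool_rot"]; p=o["position"]; print(p.round(4),o["ft_force"].round(1)); out=[]
for k in range(2):
  for c in("scene","top"):
    im=imaging.get_image(c); P=cloud(im); L=(P-p)@R
    hsv=cv2.cvtColor(im["pixels"],cv2.COLOR_RGB2HSV)
    red=((hsv[...,0]<10)|(hsv[...,0]>170))&(hsv[...,1]>130)&(abs(L[...,0])<.05)&(abs(L[...,1])<.05)&(im["depth"]>0)&(P[...,2]>.2)
    if red.sum()>5:
        c2,r=cv2.minEnclosingCircle(P[red][:,:2].astype(np.float32))
        print(c,"red",red.sum(),np.round(c2,4),round(r,4),np.percentile(L[red],[1,99],axis=0).round(4).tolist())
    Q=P; n_=Q[(abs(Q[...,0]-.565)<.04)&(abs(Q[...,1]-.057)<.04)&(Q[...,2]>.165)&(Q[...,2]<.18)]
    print(c,"neck",len(n_), *( [np.round(x,4) for x in cv2.minEnclosingCircle(n_[:,:2].astype(np.float32))] if len(n_)>5 else []))
    if k==0:
        f=200/np.tan(np.radians(im["fov_y"]/2)); w=np.linalg.inv(im["world_from_camera"])@np.r_[p,1]
        u,v=int(f*w[0]/w[2]+im["cx"]),int(f*w[1]/w[2]+im["cy"])
        out.append(cv2.resize(im["pixels"][v-30:v+30,u-30:u+30],None,fx=6,fy=6,interpolation=cv2.INTER_CUBIC))
save("over.png",np.hstack(out))
E
```

```text
[0.5626 0.0574 0.2508] [ 0.2 -0.9 -1. ]
scene red 189 [0.569  0.0588] 0.0301 [[-0.0218, -0.0121, -0.0309], [0.0317, 0.0318, 0.0174]]
scene neck 82 [0.5662 0.0576] 0.0256
top red 90 [0.5347 0.0526] 0.022 [[-0.037, -0.036, -0.1618], [-0.011, 0.0008, 0.0119]]
top neck 3
scene red 191 [0.5717 0.0562] 0.0296 [[-0.0223, -0.0064, -0.0333], [0.0303, 0.0321, 0.0176]]
scene neck 85 [0.567  0.0556] 0.026
top red 91 [0.5343 0.0526] 0.022 [[-0.0383, -0.0365, -0.1623], [-0.0115, -0.0008, 0.0091]]
top neck 2
```

View pics/over.png

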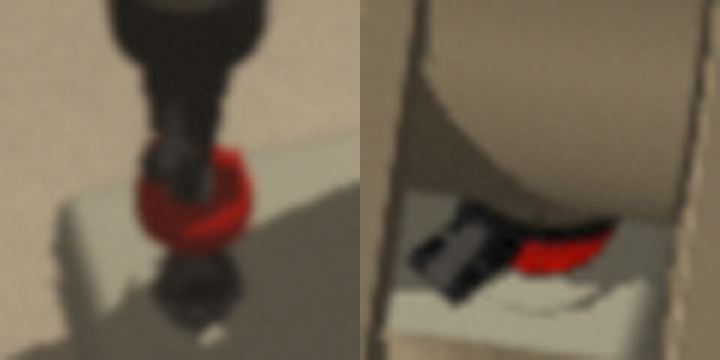

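The scene crop shows the cap at (195,200), squarely above the neck at (199,285). I lower it slowly.

Emit:
{"op": "jog_arm", "data": {
  "plan": "0 0 0 0 0 1.5 255;0 0 0 0 0 1.5 255;0 0 0 0 0 1.5 255;0 0 0 0 0 0.6 255;0 0 0 0 0 0.3 255;0 0 0 0 0 0.3 255;0 0 0 0 0 0 255"
}}

```text
time_s: 9.02
position: [0.563, 0.0565, 0.1945]
tool_rot: [[0.659, 0.752, 0.0], [0.752, -0.659, -0.0], [0.0, 0.0, -1.0]]
ft_force: [-0.2, 0.2, 0.3]
grip_width: 0.0116
gripper_force: 30.9
```

Emit:
{"op": "jog_arm", "data": {
  "plan": "0 0 0 0 0 0.2 255;0 0 0 0 0 0.1 255;0 0 0 0 0 0 255"
}}

```text
time_s: 9.27
position: [0.5629, 0.0568, 0.1915]
tool_rot: [[0.659, 0.753, 0.0], [0.753, -0.659, -0.0], [0.0, 0.0, -1.0]]
ft_force: [0.2, 0.4, 0.0]
grip_width: 0.0113
gripper_force: 30.9
```

Emit:
{"op": "jog_arm", "data": {
  "plan": "0 0 0 0 0 0.2 255;0 0 0 0 0 0 255"
}}

```text
time_s: 9.43
position: [0.5627, 0.0569, 0.1891]
tool_rot: [[0.658, 0.753, -0.0], [0.753, -0.658, 0.0], [-0.0, -0.0, -1.0]]
ft_force: [0.4, 0.5, -0.9]
grip_width: 0.0119
gripper_force: 30.9
```

Emit:
{"op": "jog_arm", "data": {
  "plan": "0 0 0 0 0 0.15 255;0 0 0 0 0 0 255"
}}

```text
time_s: 9.6
position: [0.5627, 0.0569, 0.1876]
tool_rot: [[0.658, 0.753, -0.0], [0.753, -0.658, 0.0], [-0.0, -0.0, -1.0]]
ft_force: [-0.6, 0.4, -1.0]
grip_width: 0.0115
gripper_force: 30.9
```

Emit:
{"op": "jog_arm", "data": {
  "plan": "0 0 0 0 0 0.1 255;0 0 0 0 0 0 255"
}}

```text
time_s: 9.77
position: [0.5628, 0.0569, 0.1867]
tool_rot: [[0.659, 0.753, -0.0], [0.753, -0.659, 0.0], [-0.0, -0.0, -1.0]]
ft_force: [0.6, 0.2, -0.6]
grip_width: 0.0115
gripper_force: 30.9
```

Emit:
{"op": "jog_arm", "data": {
  "plan": "0 0 0 0 0 0.1 255;0 0 0 0 0 0 255"
}}

```text
time_s: 9.93
position: [0.5627, 0.0568, 0.1857]
tool_rot: [[0.659, 0.753, -0.0], [0.753, -0.659, 0.0], [-0.0, -0.0, -1.0]]
ft_force: [-0.3, 0.6, -0.2]
grip_width: 0.0114
gripper_force: 30.9
```

Emit:
{"op": "jog_arm", "data": {
  "plan": "0 0 0 0 0 0.1 255;0 0 0 0 0 0 255"
}}

```text
time_s: 10.1
position: [0.5628, 0.0568, 0.1847]
tool_rot: [[0.659, 0.753, -0.0], [0.753, -0.659, 0.0], [-0.0, -0.0, -1.0]]
ft_force: [-0.1, -0.2, -0.8]
grip_width: 0.011
gripper_force: 30.9
```

Emit:
{"op": "jog_arm", "data": {
  "plan": "0 0 0 0 0 0.1 255;0 0 0 0 0 0 255"
}}

```text
time_s: 10.27
position: [0.5629, 0.0568, 0.1843]
tool_rot: [[0.659, 0.753, 0.001], [0.753, -0.659, -0.0], [0.0, 0.001, -1.0]]
ft_force: [-0.7, 0.3, 3.5]
grip_width: 0.0117
gripper_force: 31.4
```

Emit:
{"op": "jog_arm", "data": {
  "plan": "0 0 0 0 0 0 207;0 0 0 0 0 0 207;0 0 0 0 0 -0.15 207;0 0 0 0 0 -0.2 207;0 0 0 0 0 0 207"
}}

```text
time_s: 10.68
position: [0.563, 0.0568, 0.1877]
tool_rot: [[0.659, 0.753, 0.001], [0.753, -0.659, -0.0], [0.0, 0.001, -1.0]]
ft_force: [-0.0, -1.1, 0.8]
grip_width: 0.0158
gripper_force: 0.0
```

```bash
cat > capz.py <<'E'
from h import *
o=env.observe(); R=o["tool_rot"]; p=o["position"]
print(o["time_s"],p.round(4),"psi",np.degrees(np.arctan2(R[1,1],R[0,1])).round(1),o["ft_force"].round(1),o["wrist_torque"].round(3),o["grip_width"].round(4),o["q"][5].round(1))
im=imaging.get_image("scene"); P=cloud(im); hsv=cv2.cvtColor(im["pixels"],cv2.COLOR_RGB2HSV)
red=((hsv[...,0]<10)|(hsv[...,0]>170))&(hsv[...,1]>130)&(abs(P[...,0]-.565)<.05)&(abs(P[...,1]-.057)<.05)&(im["depth"]>0)&(P[...,2]>.15)
q=P[red]; h=np.histogram(q[:,2],bins=np.arange(.15,.22,.002))
bar=q[q[:,2]>.2] if (q[:,2]>.2).sum()>8 else q[q[:,2]>np.percentile(q[:,2],80)]
lid=q[(q[:,2]>.168)&(q[:,2]<.188)]
print(len(q),"zmax",np.percentile(q[:,2],[50,90,97]).round(4),"lid med",np.median(lid[:,2]).round(4),"ctr",np.round(cv2.minEnclosingCircle(q[:,:2].astype(np.float32))[0],4))
w=bar[:,:2]-bar[:,:2].mean(0); d=np.linalg.svd(w,full_matrices=0)[2][0]; print("bar",len(bar),np.degrees(np.arctan2(d[1],d[0])).round(1)%180)
E
python3 capz.py
```

```text
Traceback (most recent call last):
  File "capz.py", line 3, in <module>
    print(o["time_s"],p.round(4),"psi",np.degrees(np.arctan2(R[1,1],R[0,1])).round(1),o["ft_force"].round(1),o["wrist_torque"].round(3),o["grip_width"].round(4),o["q"][5].round(1))
                                                                                                                                        ^^^^^^^^^^^^^^^^^^^^^
AttributeError: 'float' object has no attribute 'round'
```

```bash
sed -i 's/o\["grip_width"\].round(4)/round(o["grip_width"],4)/' capz.py; python3 capz.py
```

```text
10.6833 [0.563  0.0568 0.1877] psi -41.2 [-0.  -1.1  0.8] [-0.003 -0.011  0.032] 0.0158 35.0
173 zmax [0.182  0.2072 0.2119] lid med 0.1809 ctr [0.5664 0.0575]
bar 23 19.5
```

Emit:
{"op": "jog_arm", "data": {
  "plan": "0 0 -3 0 0 0 211;0 0 -3 0 0 0 211;0 0 -3 0 0 0 211;0 0 -3 0 0 0 211;0 0 -3 0 0 0 211;0 0 -3 0 0 0 211;0 0 -3 0 0 0 211;0 0 -3 0 0 0 211;0 0 -3 0 0 0 211;0 0 -3 0 0 0 211"
}}

```text
time_s: 11.57
position: [0.5635, 0.0568, 0.1886]
tool_rot: [[0.192, 0.981, 0.003], [0.981, -0.192, -0.0], [0.0, 0.003, -1.0]]
ft_force: [-0.6, -0.1, 8.3]
grip_width: 0.0143
gripper_force: 7.4
```

```bash
python3 capz.py
```

```text
11.5667 [0.5635 0.0568 0.1886] psi -11.1 [-0.6 -0.1  8.3] [-0.007  0.062 -0.255] 0.0143 4.8
181 zmax [0.1833 0.2083 0.2143] lid med 0.1823 ctr [0.5733 0.0556]
bar 27 45.6
```

Turning torque reached 0.25 N m with 8 N upward. The cap is climbing while the hand stays at fixed height, so I ease off and follow the rise.

Emit:
{"op": "jog_arm", "data": {
  "plan": "0 0 2 0 0 -0.1 209;0 0 0 0 0 -0.1 207;0 0 0 0 0 0 207"
}}

```text
time_s: 11.87
position: [0.5629, 0.0568, 0.1895]
tool_rot: [[0.227, 0.974, 0.0], [0.974, -0.227, -0.0], [0.0, 0.0, -1.0]]
ft_force: [-1.0, 0.1, 0.4]
grip_width: 0.0159
gripper_force: 0.0
```

```bash
python3 capz.py
```

```text
11.8667 [0.5629 0.0568 0.1895] psi -13.1 [-1.   0.1  0.4] [-0.035 -0.008 -0.017] 0.0159 6.9
182 zmax [0.1845 0.2071 0.2155] lid med 0.183 ctr [0.5743 0.0553]
bar 27 27.3
```

Emit:
{"op": "jog_arm", "data": {
  "plan": "0 0 -2 0 0 -0.01 207;0 0 -2 0 0 -0.01 207;0 0 -2 0 0 -0.01 207"
}}

```text
time_s: 12.17
position: [0.5628, 0.0568, 0.1895]
tool_rot: [[0.123, 0.992, -0.0], [0.992, -0.123, -0.0], [-0.0, -0.0, -1.0]]
ft_force: [0.2, -0.2, 0.0]
grip_width: 0.0163
gripper_force: 0.2
```

```bash
python3 capz.py
```

```text
12.1667 [0.5628 0.0568 0.1895] psi -7.0 [ 0.2 -0.2  0. ] [-0.031 -0.041  0.024] 0.0163 0.8
184 zmax [0.1847 0.2104 0.2169] lid med 0.1824 ctr [0.5716 0.0566]
bar 31 19.5
```

Emit:
{"op": "jog_arm", "data": {
  "plan": "0 0 -2 0 0 -0.015 207;0 0 -2 0 0 -0.015 207;0 0 -2 0 0 -0.015 207;0 0 -2 0 0 -0.015 207;0 0 -2 0 0 -0.015 207"
}}

```text
time_s: 12.63
position: [0.5628, 0.0568, 0.1902]
tool_rot: [[-0.05, 0.999, -0.0], [0.999, 0.05, 0.0], [0.0, -0.0, -1.0]]
ft_force: [0.5, -0.3, -0.1]
grip_width: 0.016
gripper_force: 0.4
```

```bash
python3 capz.py
```

```text
12.6333 [0.5628 0.0568 0.1902] psi 2.9 [ 0.5 -0.3 -0.1] [-0.016  0.022  0.003] 0.016 -9.1
192 zmax [0.1857 0.2123 0.2163] lid med 0.1834 ctr [0.5709 0.0571]
bar 40 44.8
```

Emit:
{"op": "jog_arm", "data": {
  "plan": "0 0 -2 0 0 -0.015 207;0 0 -2 0 0 -0.015 207;0 0 -2 0 0 -0.015 207;0 0 -2 0 0 -0.015 207"
}}

```text
time_s: 13.02
position: [0.5628, 0.0569, 0.1908]
tool_rot: [[-0.188, 0.982, -0.0], [0.982, 0.188, 0.0], [0.0, -0.0, -1.0]]
ft_force: [0.4, 0.3, 0.2]
grip_width: 0.0159
gripper_force: 0.3
```

```bash
python3 capz.py
```

```text
13.0167 [0.5628 0.0569 0.1908] psi 10.8 [0.4 0.3 0.2] [ 0.013 -0.017 -0.05 ] 0.0159 -17.1
197 zmax [0.186  0.2136 0.2192] lid med 0.1834 ctr [0.5716 0.0565]
bar 48 44.5
```

Emit:
{"op": "jog_arm", "data": {
  "plan": "0 0 -2 0 0 -0.01 207;0 0 -2 0 0 -0.01 207;0 0 -2 0 0 -0.01 207;0 0 -2 0 0 -0.01 207"
}}

```text
time_s: 13.4
position: [0.5627, 0.0569, 0.1913]
tool_rot: [[-0.322, 0.947, -0.0], [0.947, 0.322, 0.0], [0.0, -0.0, -1.0]]
ft_force: [-0.1, -0.4, -0.1]
grip_width: 0.0163
gripper_force: 0.0
```

```bash
python3 capz.py
```

```text
13.4 [0.5627 0.0569 0.1913] psi 18.8 [-0.1 -0.4 -0.1] [-0.025  0.035  0.046] 0.0163 -25.0
206 zmax [0.1777 0.2054 0.21  ] lid med 0.1769 ctr [0.5676 0.0569]
bar 32 128.4
```

Emit:
{"op": "jog_arm", "data": {
  "plan": "0 0 -2 0 0 -0.01 207;0 0 -2 0 0 -0.01 207;0 0 -2 0 0 -0.01 207;0 0 -2 0 0 -0.01 207"
}}

```text
time_s: 13.78
position: [0.563, 0.0568, 0.1918]
tool_rot: [[-0.451, 0.893, 0.0], [0.893, 0.451, 0.0], [-0.0, 0.0, -1.0]]
ft_force: [0.0, 0.5, 0.2]
grip_width: 0.0156
gripper_force: 0.8
```

```bash
python3 capz.py
```

```text
13.7833 [0.563  0.0568 0.1918] psi 26.8 [0.  0.5 0.2] [ 0.033 -0.122 -0.051] 0.0156 -33.0
217 zmax [0.1784 0.2067 0.21  ] lid med 0.1778 ctr [0.568  0.0566]
bar 40 129.1
```

It dropped about 8 mm (top of the red from 0.219 to 0.210), which is the click. I lower the hand and turn forward.

Emit:
{"op": "jog_arm", "data": {
  "plan": "0 0 1 0 0 0.3 207;0 0 1 0 0 0.4 207;0 0 1 0 0 0.4 207;0 0 2 0 0 0.1 207;0 0 3 0 0 0 207;0 0 3 0 0 0 207;0 0 3 0 0 0 207;0 0 3 0 0 0 207;0 0 3 0 0 0.01 207;0 0 3 0 0 0.01 207"
}}

```text
time_s: 14.67
position: [0.5626, 0.0569, 0.179]
tool_rot: [[-0.062, 0.998, -0.001], [0.998, 0.062, 0.0], [0.0, -0.001, -1.0]]
ft_force: [-0.1, 0.8, 0.1]
grip_width: 0.0163
gripper_force: 0.4
```

```bash
python3 capz.py
```

```text
14.6667 [0.5626 0.0569 0.179 ] psi 3.5 [-0.1  0.8  0.1] [ 0.054 -0.061  0.011] 0.0163 -9.8
182 zmax [0.1773 0.2061 0.2134] lid med 0.1766 ctr [0.567  0.0564]
bar 30 40.3
```

Emit:
{"op": "jog_arm", "data": {
  "plan": "0 0 3 0 0 0.01 207;0 0 3 0 0 0.01 207;0 0 3 0 0 0.01 207;0 0 3 0 0 0.01 207;0 0 3 0 0 0.01 207;0 0 3 0 0 0.01 207;0 0 3 0 0 0.01 207"
}}

```text
time_s: 15.3
position: [0.5628, 0.0569, 0.1786]
tool_rot: [[0.298, 0.954, -0.0], [0.954, -0.298, 0.0], [0.0, -0.0, -1.0]]
ft_force: [0.6, 0.7, 1.3]
grip_width: 0.0165
gripper_force: 0.7
```

```bash
python3 capz.py
```

```text
15.3 [0.5628 0.0569 0.1786] psi -17.4 [0.6 0.7 1.3] [ 0.074 -0.15  -0.061] 0.0165 11.1
179 zmax [0.1767 0.204  0.2102] lid med 0.176 ctr [0.5738 0.0534]
bar 26 52.7
```

Emit:
{"op": "jog_arm", "data": {
  "plan": "0 0 3 0 0 0.01 207;0 0 3 0 0 0.01 207;0 0 3 0 0 0.01 207;0 0 3 0 0 0.01 207;0 0 3 0 0 0.01 207;0 0 3 0 0 0.01 207"
}}

```text
time_s: 15.85
position: [0.5629, 0.0568, 0.1781]
tool_rot: [[0.578, 0.816, 0.0], [0.816, -0.578, -0.0], [0.0, 0.0, -1.0]]
ft_force: [1.6, 0.6, -0.2]
grip_width: 0.0158
gripper_force: 1.6
```

```bash
python3 capz.py
```

```text
15.85 [0.5629 0.0568 0.1781] psi -35.3 [ 1.6  0.6 -0.2] [ 0.006 -0.189  0.084] 0.0158 29.1
184 zmax [0.1765 0.2022 0.218 ] lid med 0.1762 ctr [0.5874 0.0492]
bar 21 117.4
```

Emit:
{"op": "jog_arm", "data": {
  "plan": "0 0 3 0 0 0.01 207;0 0 3 0 0 0.01 207;0 0 3 0 0 0.01 207;0 0 3 0 0 0.01 207"
}}

```text
time_s: 16.23
position: [0.563, 0.0571, 0.1774]
tool_rot: [[0.734, 0.679, 0.0], [0.679, -0.734, 0.001], [0.0, -0.0, -1.0]]
ft_force: [3.0, 1.4, -2.1]
grip_width: 0.0158
gripper_force: 4.8
```

```bash
python3 capz.py
```

```text
16.2333 [0.563  0.0571 0.1774] psi -47.2 [ 3.   1.4 -2.1] [ 0.206 -0.409  0.12 ] 0.0158 41.0
172 zmax [0.1757 0.2017 0.2077] lid med 0.1755 ctr [0.5679 0.0575]
bar 22 112.3
```

Emit:
{"op": "jog_arm", "data": {
  "plan": "0 0 2 0 0 0.01 207;0 0 2 0 0 0.01 207;0 0 2 0 0 0.01 207;0 0 0 0 0 0 207"
}}

```text
time_s: 16.62
position: [0.5629, 0.0571, 0.177]
tool_rot: [[0.8, 0.6, -0.0], [0.6, -0.8, 0.0], [0.0, -0.001, -1.0]]
ft_force: [2.9, 1.1, -3.3]
grip_width: 0.0159
gripper_force: 3.3
```

```bash
python3 capz.py
```

```text
16.6167 [0.5629 0.0571 0.177 ] psi -53.1 [ 2.9  1.1 -3.3] [ 0.281 -0.447  0.098] 0.0159 46.9
174 zmax [0.1753 0.2036 0.2073] lid med 0.1748 ctr [0.586  0.0516]
bar 24 118.5
```

Emit:
{"op": "jog_arm", "data": {
  "plan": "0 0 2 0 0 0.01 207;0 0 2 0 0 0.01 207;0 0 2 0 0 0.01 207;0 0 0 0 0 0 207"
}}

```text
time_s: 17.0
position: [0.5627, 0.0571, 0.1768]
tool_rot: [[0.858, 0.513, -0.001], [0.513, -0.858, 0.0], [-0.0, -0.001, -1.0]]
ft_force: [2.9, 2.8, -4.8]
grip_width: 0.0163
gripper_force: 4.6
```

```bash
python3 capz.py
```

```text
17.0 [0.5627 0.0571 0.1768] psi -59.1 [ 2.9  2.8 -4.8] [ 0.34  -0.544  0.121] 0.0163 52.9
176 zmax [0.1748 0.203  0.2064] lid med 0.1741 ctr [0.5695 0.0595]
bar 22 52.0
```

Emit:
{"op": "jog_arm", "data": {
  "plan": "0 0 2 0 0 0.03 207;0 0 2 0 0 0.02 207;0 0 2 0 0 0.02 207;0 0 0 0 0 0 207"
}}

```text
time_s: 17.38
position: [0.5629, 0.057, 0.1764]
tool_rot: [[0.907, 0.421, 0.0], [0.421, -0.907, 0.0], [0.0, -0.0, -1.0]]
ft_force: [4.2, 2.6, -4.3]
grip_width: 0.0161
gripper_force: 8.1
```

```bash
python3 capz.py
```

```text
17.3833 [0.5629 0.057  0.1764] psi -65.1 [ 4.2  2.6 -4.3] [ 0.425 -0.62   0.199] 0.0161 58.9
176 zmax [0.1748 0.2029 0.207 ] lid med 0.1742 ctr [0.5692 0.0574]
bar 22 17.9
```

Emit:
{"op": "jog_arm", "data": {
  "plan": "0 0 2 0 0 0.02 207;0 0 2 0 0 0.01 207;0 0 0 0 0 0 207"
}}

```text
time_s: 17.68
position: [0.5634, 0.057, 0.1763]
tool_rot: [[0.934, 0.357, 0.001], [0.357, -0.934, 0.0], [0.001, 0.0, -1.0]]
ft_force: [7.1, 3.0, -5.0]
grip_width: 0.0161
gripper_force: 21.3
```

```bash
python3 capz.py
```

```text
17.6833 [0.5634 0.057  0.1763] psi -69.1 [ 7.1  3.  -5. ] [ 0.456 -0.941  0.593] 0.0161 62.9
184 zmax [0.1748 0.2036 0.2076] lid med 0.1745 ctr [0.5765 0.0566]
bar 25 104.4
```

The torque jumped from 0.20 to 0.59 N m with no further draw-down, so that's the hard stop. I ease back within the play, open, check, and lift clear.

Emit:
{"op": "jog_arm", "data": {
  "plan": "0 0 -4 0 0 0 205;0 0 -3 0 0 0 190;0 0 0 0 0 0 120;0 0 0 0 0 0 60;0 0 0 0 0 0 0;0 0 0 0 0 0 0;0 0 0 0 0 0 0"
}}

```text
time_s: 18.32
position: [0.5628, 0.0567, 0.1763]
tool_rot: [[0.885, 0.466, -0.0], [0.466, -0.885, -0.0], [-0.0, 0.0, -1.0]]
ft_force: [-0.1, -0.5, -0.6]
grip_width: 0.0804
gripper_force: 0.0
```

```bash
python3 capz.py
```

```text
18.3167 [0.5628 0.0567 0.1763] psi -62.2 [-0.1 -0.5 -0.6] [-0.017 -0.017 -0.007] 0.0804 56.0
191 zmax [0.1758 0.2037 0.208 ] lid med 0.1751 ctr [0.5668 0.0564]
bar 29 32.4
```

Emit:
{"op": "jog_arm", "data": {
  "plan": "0 0 0 0 0 -0.5 0;0 0 0 0 0 -1.5 0;0 0 0 0 0 -2 0;0 0 0 0 0 -3 0;0 0 0 0 0 -3 0;0 0 0 0 0 -3 0;0 0 0 0 0 -2 0;0 0 0 0 0 0 0"
}}

```text
time_s: 19.03
position: [0.5637, 0.0568, 0.3314]
tool_rot: [[0.884, 0.467, 0.009], [0.467, -0.884, -0.001], [0.007, 0.005, -1.0]]
ft_force: [0.4, 0.4, 0.6]
grip_width: 0.0852
gripper_force: 0.0
```

```bash
python3 capz.py; python3 - <<'E'
from h import *
s=imaging.get_image("scene"); save("end.png",s["pixels"][130:310,180:440],3)
P=cloud(s)
for q in("spray_bottle","tube_rack","glove_box"):
    o=models.outline_of("scene",q)[0]; print(q,np.round(o["bbox"]),np.median(P[o["region"]],0).round(3))
E
```

```text
19.0333 [0.5637 0.0568 0.3314] psi -62.2 [0.4 0.4 0.6] [ 0.008 -0.014 -0.021] 0.0852 56.0
263 zmax [0.1764 0.2036 0.2068] lid med 0.1746 ctr [0.5693 0.0583]
bar 48 36.1
spray_bottle [303. 253.  25.  57.] [ 0.721 -0.118  0.114]
tube_rack [235. 284.  51.  52.] [ 0.665 -0.332  0.061]
glove_box [423. 155.  62.  64.] [0.554 0.464 0.075]
```

View pics/end.png

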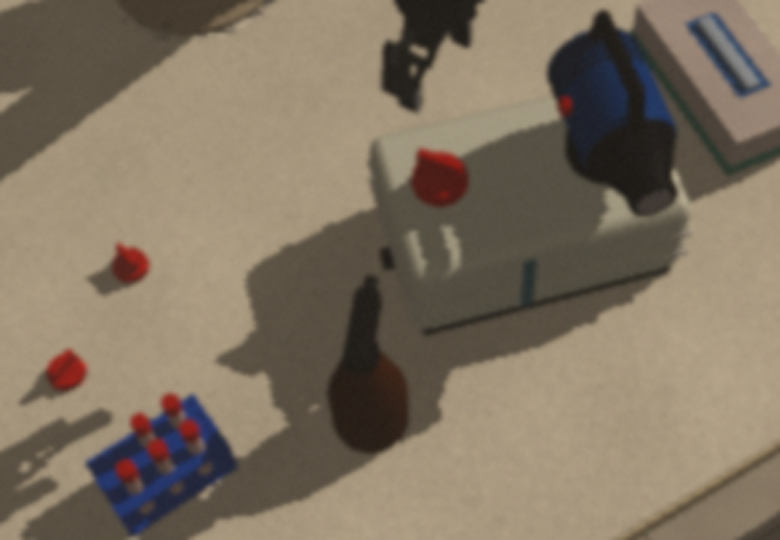

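The cap sits level on the neck at (440,178) in the picture, and the spray bottle, tube rack and glove box are where they stood. The smooth torque rise and the hard stop both fit "home", so I hand the job in.

```bash
python3 -c "
from rig import job
print(job.close_job())"
```

```text
the job is handed in; nothing more can be done
None
```

The large red cap is back on the filler neck: it clicked when turned back, was then turned forward to its hard stop and let go, and the job is handed in. Torque was above gentle twice, briefly: about 0.25 N m while turning back, when I eased off, and 0.59 N m when it met the stop; the bystanders did not move.

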